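# Open the bench charging box and switch it on

## Task

Switch on the battery charging box on the robotics bench. Its hatch has no handle: press the free edge (the long one opposite the hinges) steadily in until it bottoms, but do not force it, then take your finger away so that the push catch pops it ajar; get under that edge and swing the hatch right over until it rests open against its stop. Then tip the rocker switch inside fully over by pressing its raised side with light finger pressure, and leave the hatch standing open and the parts lying around the box undisturbed.

Things in the scene. Friction and masses are not known exactly. Their poses are not given: they have to be found in the camera images.
- hatch (a joint): Hatch angle, rad. 0 = shut, held by a push-push catch. 4 to 7 N at the free edge moves it in; it must go in until it bottoms (the travel, 5 to 9 mm at the edge, cannot be seen and differs; over 30 N breaks it). Then let go: it pops ajar to +0.2. Pressed in fully again, it latches again. Above 0.2 it swings free: let go below 1.5 it falls back, past 1.6 it rests open on its stop at 1.80.
- hatch_edge (a point): Middle of the hatch's free edge (on the robot's right), half-way up its thickness. The hatch is a flat plywood panel with a grey top, about 0.35 kg, 200 mm from hinge to free edge, 320 mm long, 10 mm thick. Shut, its underside lies 9.5 mm over the box rim; ajar, this edge is 50 mm clear of the rim. Axes turn with the hatch; when shut, x points level from free edge to hinge, z up.
- hatch_hinge (a point): Middle of the hinge line (on the robot's left), level with the hatch's underside. The fixed plywood box is 200 x 320 x 110 mm high, its 9 mm walls flush with the hatch's edges. The grey catch and its striker sit under the end of the free edge that is farther from the robot (within 65 mm of that corner); elsewhere nothing in the box stands more than 85 mm above the bench.
- rocker (a joint): Angle of the rocker switch in the box, rad: 0 = off, its side towards the free edge of the box raised; 0.24 = on, that side fully down on its end stop. It may start up to 0.03 over. It stays where it is left; about 3 N pressed 10 mm or more from its pivot moves it; 40 N breaks it.
- rocker_press (a point): Point on top of the rocker's raised half, 14 mm from its pivot towards the box's free-edge side; goes down 3.4 mm as it tips. A plain white plate, 40 mm across the row, 38 mm along it, on one of four 45 mm white modules in a row; the others are sockets, one with a black charger 20 mm higher. Its top is about 60 mm above the bench, the box rim 50 mm higher; clear from above once the hatch is open.
- chassis: Loose blue aluminium robot chassis, 165 x 81 x 47 mm, on the bench beside the free edge of the box; origin at the middle of its underside. To be left alone.
- battery_holder: Loose black battery holder, 64 x 60 x 16 mm, on the bench beside the free edge of the box; origin at the middle of its underside. To be left alone.
- sensor_board: Loose small black board with two metal cans, 30 x 56 x 18 mm, beyond the box's far end; origin at the middle of its underside. To be left alone.
- driver: Loose red screwdriver behind the hinge side of the box, under 30 mm high; origin near the middle of its length. To be left alone.

How it is judged:
On the way, in this order (a step that is already met when the one before it is completed fails the run):
1. the hatch has popped ajar on its spring, with nothing of the robot touching it (value of joint hatch between 0.12 and 0.35 rad and contact force between each of the arm, the fingers and hatch below 0.3 N), for 0.2 s.
2. the hatch has been swung back to its open stop (value of joint hatch above 1.65 rad), for 0.2 s.
3. the rocker has been pushed fully over (value of joint rocker above 0.2 rad), for 0.1 s.
At the end, for the whole second after the job is handed in: The hatch rests open against its stop (more than 1.65 rad), the rocker is fully over (more than 0.2 rad of 0.24), and the four loose parts lie where they were (within 15 mm) (value of joint hatch above 1.65 rad and value of joint rocker above 0.2 rad and distance of each of chassis, battery_holder, sensor_board, driver from where it was at the start of the episode below 0.015 m); the robot touches nothing.
It fails at once if hatch pressed or levered with more than 30 N (contact force between any of the fingers, the arm and hatch above 30 N).
It fails at once if rocker pressed with more than 40 N (contact force between the fingers and rocker above 40 N).
It fails at once if a part lying around the box was moved by more than 15 mm (distance of any of chassis, battery_holder, sensor_board, driver from where it was at the start of the episode above 0.015 m).
It also fails if it takes over 51 s, if anything falls off the work surface, if the arm or the gripper's body presses on something with over 40 N, if the wrist force passes 120 N, or if a joint passes its speed limit or range.

## Robot

A 6-joint arm with a two-finger parallel gripper is mounted at the origin on the work surface. World frame = base frame: x ahead of the robot, y to its left, z up, the work surface at z = 0. Lengths are in m, angles in rad, forces in N, time in s.
With the tool pointing down it reaches from about 0.3 to 0.875 m from the base axis. Payload 4.2 kg.
Tool frame: the origin (TCP) lies midway between the tips of the shut fingers; the grasp point (between the pads) lies 19 mm behind it; z points along the fingers, y is the line along which they close (so a half turn about z gives the same grasp; the last joint's range is limited). The gripper opens to 85 mm and grips with 20 to 120 N. Pads are 22 mm wide; open, the fingers measure 114 mm over their backs; the gripper's body (76 mm by 85 mm) begins 54 mm behind the grasp point. The pads swing forward as they close: fully open they stand 13 mm farther back than shut.
Start: joints at [-1.12, 0.32, 1.565, -0, 1.257, -0.02], TCP at [0.261, -0.512, 0.231] pointing down, gripper open.
Joint ranges: [-3.11, 3.11], [-0.84, 2.01], [0.21, 2.61], [-1.34, 4.49], [0.05, 2.63], [-2.56, 2.56]. Speed limits (rad/s): [2.57, 2.57, 3.14, 3.14, 3.14, 3.14].

## Interface

Orientations are given as a unit quaternion [x, y, z, w].
In Python, from workcell import manip, capture, get_calibration, hand_in gives the robot as it stands.
- The arm moves only by the shell command python3 -m jog 'ROWS' [OPENING]. ROWS is JSON, a list of rows, each an object of numbers: "dx", "dy", "dz": the shift along the tool's x, y, z in units of 20 cm (1.0 is 20 cm); "ax", "ay", "az": the turn, a rotation vector about the tool's x, y, z in units of 180 degrees (1.0 is 180 degrees). A call has exactly 8 rows; each row is the pose to reach, as a shift and turn from the pose commanded when the call began, along the tool's axes at that moment, turning the shorter way round; what a row does not reach only later rows make up. A row lasts 1/10 s, in which the tool goes at most 50 mm and 8.59 degrees, less where a joint would pass 70% of its speed; a pose out of reach is approached as far as the arm can. A call with a number of a shift or a turn outside -1 to 1 is refused whole. A call with a gripper value outside its range is refused whole. OPENING is the gripper's target within -1 to 1 (fully open at 1, half-way at 0, shut at -1), set as the call begins (- or left out, the last holds). The fingers move at their own pace and stop on an object; the grip force is fixed at half the most. Time passes only in rows, so rows that repeat a pose let the fingers close, or fill a call up. It gives the time, the measured TCP pose, the force, the opening and the grip force at its end, in the units of the state.
- manip.get_obs(): the state, without advancing time (a new reading comes with each control period).
- capture(name): name is "side" or "top" or "wrist"; returns the picture (384x512x3 uint8, red, green, blue); there is no depth.
- get_calibration(name): a dict with "K" (3x3 intrinsics, pixels), "k1" (the pictures are not rectified: a ray, as slopes to the right and down, at radius r is drawn at 1 + k1 r^2 times it, then the intrinsics apply), "eye" and "rotation" of the camera in the world. Camera axes: x right, y down, z forward; pixel columns grow to the right and rows downward; lengths in m; the calibration is good to about 2 mm. A picture is of the moment at which its call begins: read the wrist's pose just before it. get_calibration takes no time and is no camera call; for the wrist camera it gives the pose at the moment of the call.
- hand_in(): hands the job in; it is judged then, once.
The state is a dict: "clock": time; "qpos": joint angles; "qd": joint speeds; "joint_torque": joint torques, N m; "tool_pos": TCP position; "tool_rot": TCP orientation; "force": force on the tool from outside, world axes, zero at the start; "ft_torque": the same for the moment, N m; "opening": opening from 0.0 (shut) to 1.0 (fully open); "grip_force": force on a finger pad.
Only numpy, scipy, OpenCV 4.12 (cv2) and the standard library are available. Lean on these libraries where they do the work, as an engineer would, in place of code of your own. Each camera call takes 0.05 s, during which the arm holds its last target. There are 200 camera calls.

## Working session

There is one attempt and no reset: what is moved stays moved. The work goes in short steps, Python scripts to look and compute and a shell command to move; the robot and the scene stay as the last step left them, time stands still between calls to the robot, and variables do not carry over. Pictures are saved under pics/ and viewed, at most 10 in all, crops included, and the job is handed in when it is done.

```bash
mkdir -p pics; ls; python3 - <<'E'
from workcell import manip,capture,get_calibration
import cv2,numpy as np
o=manip.get_obs();print(o)
for n in("side","top","wrist"):
    c=get_calibration(n);print(n,c)
    cv2.imwrite(f"pics/{n}0.png",capture(n)[:,:,::-1])
E
```

```text
pics
{'clock': 0.0, 'qpos': array([-1.11997074e+00,  3.20312622e-01,  1.56568436e+00, -7.36958874e-07,
        1.25739181e+00, -1.99976092e-02]), 'qd': array([-0.00105316, -0.00114841,  0.00101537,  0.00070001,  0.00060537,
       -0.00064706]), 'joint_torque': array([ 8.23643622e-04, -4.15512621e+01, -2.34158957e+01,  1.83953430e-04,
        7.98240857e-03,  1.96484638e-05]), 'tool_pos': array([ 0.26062558, -0.51200735,  0.23046829]), 'tool_rot': array([ 9.72418002e-01,  2.33243269e-01, -1.92305601e-04, -8.77234916e-04]), 'force': array([ 0.29871377,  0.10326864, -0.27316633]), 'ft_torque': array([ 0.03211704,  0.06894911, -0.01024858]), 'grip_force': 0.0, 'opening': 1.0000177853289653}
side {'K': array([[464.90484282,   0.        , 253.82004357],
       [  0.        , 464.90484282, 189.36119746],
       [  0.        ,   0.        ,   1.        ]]), 'k1': -0.03018891481118242, 'eye': array([ 0.58004771, -0.77847342,  0.5440551 ]), 'rotation': array([ 0.86496882, -0.01086051,  0.01658378, -0.50143391])}
top {'K': array([[425.19387543,   0.        , 254.5046263 ],
       [  0.        , 425.19387543, 191.75259842],
       [  0.        ,   0.        ,   1.        ]]), 'k1': -0.00796670084015876, 'eye': array([ 0.46595064, -0.01108875,  1.04984413]), 'rotation': array([ 0.71077169, -0.69783323,  0.05426162, -0.0699147 ])}
wrist {'K': array([[279.7083538 ,   0.        , 252.89851635],
       [  0.        , 279.7083538 , 187.06865752],
       [  0.        ,   0.        ,   1.        ]]), 'k1': 0.021895825857185552, 'eye': array([ 0.3309899 , -0.47572338,  0.37459182]), 'rotation': array([ 0.84212877, -0.51603942, -0.08267445,  0.13299395])}
```

View pics/top0.png

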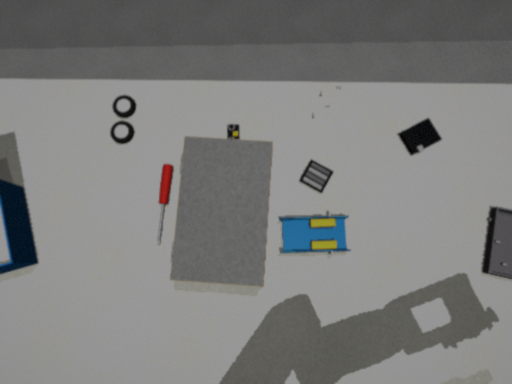

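View pics/side0.png

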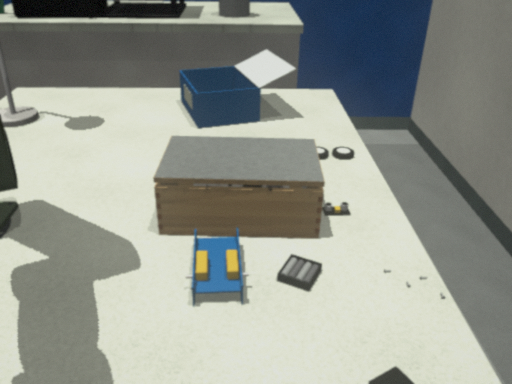

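The top view shows the grey hatch with corners at about (185,137), (272,140), (264,285), (172,280). The free edge is on the right, with the chassis at (314,233) and the holder at (316,176) beside it. The side view shows the gap under the hatch's free edge, with the catch inside it near (265,185).

```bash
cat >h.py <<'E'
import numpy as np,cv2
from scipy.spatial.transform import Rotation as R
from workcell import manip,capture,get_calibration
def ray(c,uv):
    d=np.array([[c['k1'],0,0,0]]) 
    p=cv2.undistortPoints(np.float64(uv).reshape(-1,1,2),c['K'],np.array([c['k1'],0,0,0.]))[:,0]
    return R.from_quat(c['rotation']).apply(np.c_[p,np.ones(len(p))])
def plane(c,uv,z):
    r=ray(c,uv);return c['eye']+r*((z-c['eye'][2])/r[:,2])[:,None]
def proj(c,X):
    q=R.from_quat(c['rotation']).inv()
    return cv2.projectPoints(q.apply(np.atleast_2d(X)-c['eye']),np.zeros(3),np.zeros(3),c['K'],np.array([c['k1'],0,0,0.]))[0][:,0]
def totool(v):  # world shift -> tool units
    return R.from_quat(manip.get_obs()['tool_rot']).inv().apply(v)/0.2
E
python3 - <<'E'
from h import *
np.set_printoptions(precision=4,suppress=True)
im=cv2.imread('pics/top0.png');c=get_calibration('top')
hsv=cv2.cvtColor(im,cv2.COLOR_BGR2HSV)
m=((hsv[...,1]<40)&(hsv[...,2]>70)&(hsv[...,2]<150)).astype('uint8')*255
m=cv2.morphologyEx(m,cv2.MORPH_OPEN,np.ones((5,5)))
n,l,s,ce=cv2.connectedComponentsWithStats(m)
k=l[210,220];print(s[k])
cn=max(cv2.findContours((l==k).astype('uint8'),0,2)[0],key=cv2.contourArea)
b=cv2.boxPoints(cv2.minAreaRect(cn));print(b)
P=plane(c,b,.1295);print(P)
print([np.linalg.norm(P[i]-P[i-1]) for i in range(4)],P.mean(0))
for nm,uv,z in [('chassis',[(281,214),(347,214),(347,252),(281,252)],.045),('holder',[(313,160),(333,175),(320,192),(300,178)],.016),('driver',[(167,165),(159,243)],.015)]:
    print(nm,plane(c,uv,z))
cs=get_calibration('side')
print(proj(cs,P))
E
```

```text
[  169   135   104   162 14479]
[[167.3629 290.5575]
 [177.8142 133.7876]
 [273.9203 140.1947]
 [263.469  296.9646]]
[[ 0.4133  0.1917  0.1295]
 [ 0.7597  0.1873  0.1295]
 [ 0.7476 -0.0302  0.1295]
 [ 0.4046 -0.0124  0.1295]]
[np.float64(0.20423894000885826), np.float64(0.3463415157582311), np.float64(0.21783754855188406), np.float64(0.34349097625362285)] [0.5813 0.0841 0.1295]
chassis [[ 0.5917 -0.051   0.045 ]
 [ 0.5944 -0.2072  0.045 ]
 [ 0.5052 -0.2056  0.045 ]
 [ 0.5022 -0.0518  0.045 ]]
holder [[ 0.7324 -0.1307  0.016 ]
 [ 0.6948 -0.18    0.016 ]
 [ 0.6515 -0.1476  0.016 ]
 [ 0.6859 -0.0983  0.016 ]]
driver [[0.7142 0.235  0.015 ]
 [0.5192 0.2436 0.015 ]]
[[160.8907 134.9655]
 [314.7921 136.0679]
 [325.8464 182.664 ]
 [140.9969 178.3265]]
```

```bash
python3 - <<'E'
from h import *
np.set_printoptions(precision=4,suppress=True)
c=get_calibration('top');cs=get_calibration('side')
im=cv2.imread('pics/top0.png').astype(int)
hsv=cv2.cvtColor(im.astype('uint8'),cv2.COLOR_BGR2HSV)
m=((hsv[...,1]<40)&(hsv[...,2]>70)&(hsv[...,2]<150)).astype('uint8')*255
m=cv2.morphologyEx(m,cv2.MORPH_OPEN,np.ones((5,5)))
l=cv2.connectedComponents(m)[1]; mm=l==l[210,220]
# fit each side robustly
def fit(pts): 
    vx,vy,x,y=cv2.fitLine(np.float32(pts),cv2.DIST_HUBER,0,.1,.01).ravel(); return np.cross([x,y,1],[x+vx,y+vy,1])
rows=range(155,270);cols=range(195,258)
L=fit([(np.where(mm[r])[0].min()-.5,r) for r in rows]);Rr=fit([(np.where(mm[r])[0].max()+.5,r) for r in rows])
T=fit([(k,np.where(mm[:,k])[0].min()-.5) for k in cols]);B=fit([(k,np.where(mm[:,k])[0].max()+.5) for k in cols])
cor=[];
for a,b in((L,T),(Rr,T),(Rr,B),(L,B)):
    p=np.cross(a,b);cor.append(p[:2]/p[2])
print(np.array(cor));P=plane(c,cor,.1295);print(P,[np.linalg.norm(P[i]-P[i-1]) for i in range(4)],P.mean(0))
print('free mid',(P[1]+P[2])/2,'dir',(P[1]-P[2])/np.linalg.norm(P[1]-P[2]),(P[0]-P[3])/np.linalg.norm(P[0]-P[3]))
print(proj(cs,P))
E
```

```text
[[183.5655 134.479 ]
 [273.5927 140.5301]
 [263.5736 297.1438]
 [166.9857 289.1074]]
[[ 0.7582  0.1741  0.1295]
 [ 0.7468 -0.0295  0.1295]
 [ 0.4042 -0.0126  0.1295]
 [ 0.4163  0.1926  0.1295]] [np.float64(0.34237346205043884), np.float64(0.20394424254032403), np.float64(0.3430142460614232), np.float64(0.2056055657619271)] [0.5814 0.0812 0.1295]
free mid [ 0.5755 -0.021   0.1295] dir [ 0.9988 -0.0491  0.    ] [ 0.9985 -0.054   0.    ]
[[315.025  138.4016]
 [325.3566 182.4751]
 [140.7795 178.3847]
 [162.2873 134.7958]]
```

```bash
r='' ; python3 -m jog '[{"dx":0.2,"dy":-0.12},{"dx":0.4,"dy":-0.24},{"dx":0.6,"dy":-0.36},{"dx":0.8,"dy":-0.48},{"dx":1,"dy":-0.6},{"dx":1,"dy":-0.6},{"dx":1,"dy":-0.6},{"dx":1,"dy":-0.6}]' -1
python3 -m jog '[{"dx":0.2,"dy":-0.12},{"dx":0.4,"dy":-0.24,"az":-0.04},{"dx":0.6,"dy":-0.36,"az":-0.08},{"dx":0.8,"dy":-0.48,"az":-0.12},{"dx":1,"dy":-0.6,"az":-0.16},{"dx":1,"dy":-0.6,"az":-0.2},{"dx":1,"dy":-0.6,"az":-0.24},{"dx":1,"dy":-0.6,"az":-0.28}]'
python3 - <<'E'
from h import *
o=manip.get_obs();d=np.array([.57,-.010,.155])-o['tool_pos'];print(totool(d),R.from_quat(o['tool_rot']).as_matrix(),o['qpos'])
E
```

```text
[ 2.51730204 -1.53536154  0.3805051 ] [[ 8.91203175e-01  4.53603959e-01 -5.91207566e-04]
 [ 4.53604344e-01 -8.91202403e-01  1.17313676e-03]
 [ 5.25387595e-06 -1.31367753e-03 -9.99999137e-01]] [-1.12001224e+00  3.20111409e-01  1.56539832e+00 -2.21248602e-05
  1.25739645e+00 -2.00146376e-02]invalid input
invalid input
```

```bash
python3 -m jog '[{"dx":0.2,"dy":-0.12,"dz":0.0,"ax":0.0,"ay":0.0,"az":0.0},{"dx":0.4,"dy":-0.24,"dz":0.0,"ax":0.0,"ay":0.0,"az":0.0},{"dx":0.6,"dy":-0.36,"dz":0.0,"ax":0.0,"ay":0.0,"az":0.0},{"dx":0.8,"dy":-0.48,"dz":0.0,"ax":0.0,"ay":0.0,"az":0.0},{"dx":1.0,"dy":-0.6,"dz":0.0,"ax":0.0,"ay":0.0,"az":0.0},{"dx":1.0,"dy":-0.6,"dz":0.0,"ax":0.0,"ay":0.0,"az":0.0},{"dx":1.0,"dy":-0.6,"dz":0.0,"ax":0.0,"ay":0.0,"az":0.0},{"dx":1.0,"dy":-0.6,"dz":0.0,"ax":0.0,"ay":0.0,"az":0.0}]' -1
```

```text
clock: 0.95
tool_pos: [0.3843, -0.3155, 0.2312]
tool_rot: [0.972, 0.233, -0.0, 0.0]
force: [0.7, 0.2, -0.4]
opening: 0.002
grip_force: 0.0
```

```bash
python3 -m jog '[{"dx":0.2,"dy":-0.12},{"dx":0.4,"dy":-0.24,"az":-0.04},{"dx":0.6,"dy":-0.36,"az":-0.08},{"dx":0.8,"dy":-0.48,"az":-0.12},{"dx":1.0,"dy":-0.6,"az":-0.16},{"dx":1.0,"dy":-0.6,"az":-0.2},{"dx":1.0,"dy":-0.6,"az":-0.24},{"dx":1.0,"dy":-0.6,"az":-0.28}]' -
python3 - <<'E'
from h import *
o=manip.get_obs();d=np.array([.57,-.010,.155])-o['tool_pos'];print(totool(d),R.from_quat(o['tool_rot']).as_matrix(),o['qpos'])
E
```

```text
[ 1.520155   -0.94071272  0.38004734] [[ 8.91454791e-01  4.53109462e-01 -4.13878150e-04]
 [ 4.53109335e-01 -8.91454876e-01 -3.67426184e-04]
 [-5.35437975e-04  1.40011779e-04 -9.99999847e-01]] [-7.10170126e-01  1.97193751e-01  1.73530635e+00 -5.86359236e-04
  1.20916688e+00  3.90583372e-01]invalid input
```

All six keys are required.

```bash
python3 -m jog '[{"dx":0.2,"dy":-0.12,"dz":0.0,"ax":0.0,"ay":0.0,"az":0.0},{"dx":0.4,"dy":-0.24,"dz":0.0,"ax":0.0,"ay":0.0,"az":-0.04},{"dx":0.6,"dy":-0.36,"dz":0.0,"ax":0.0,"ay":0.0,"az":-0.08},{"dx":0.8,"dy":-0.48,"dz":0.0,"ax":0.0,"ay":0.0,"az":-0.12},{"dx":1.0,"dy":-0.6,"dz":0.0,"ax":0.0,"ay":0.0,"az":-0.16},{"dx":1.0,"dy":-0.6,"dz":0.0,"ax":0.0,"ay":0.0,"az":-0.2},{"dx":1.0,"dy":-0.6,"dz":0.0,"ax":0.0,"ay":0.0,"az":-0.24},{"dx":1.0,"dy":-0.6,"dz":0.0,"ax":0.0,"ay":0.0,"az":-0.28}]' -
python3 - <<'E'
from h import *
o=manip.get_obs();d=np.array([.57,-.010,.155])-o['tool_pos'];print(totool(d),R.from_quat(o['tool_rot']).as_matrix(),o['qpos'])
E
```

```text
clock: 1.75
tool_pos: [0.5085, -0.1183, 0.231]
tool_rot: [0.779, 0.627, -0.0, -0.0]
force: [-0.3, -0.3, -0.5]
opening: 0.0
grip_force: 0.0
[0.59526744 0.18408443 0.37940506] [[ 2.14899943e-01  9.76635881e-01 -6.08633587e-04]
 [ 9.76635954e-01 -2.14900180e-01 -3.54426517e-04]
 [-4.76941121e-04 -5.18247206e-04 -9.99999752e-01]] [-2.50365842e-01  2.36917041e-01  1.68296951e+00 -5.25793688e-04
  1.22220800e+00 -3.35965950e-02]
```

```bash
python3 -m jog '[{"dx":0.2,"dy":0.06,"dz":0.1,"ax":0.0,"ay":0.0,"az":-0.02},{"dx":0.4,"dy":0.12,"dz":0.2,"ax":0.0,"ay":0.0,"az":-0.04},{"dx":0.595,"dy":0.185,"dz":0.3,"ax":0.0,"ay":0.0,"az":-0.053},{"dx":0.595,"dy":0.185,"dz":0.38,"ax":0.0,"ay":0.0,"az":-0.053},{"dx":0.595,"dy":0.185,"dz":0.44,"ax":0.0,"ay":0.0,"az":-0.053},{"dx":0.595,"dy":0.185,"dz":0.46,"ax":0.0,"ay":0.0,"az":-0.053},{"dx":0.595,"dy":0.185,"dz":0.47,"ax":0.0,"ay":0.0,"az":-0.053},{"dx":0.595,"dy":0.185,"dz":0.47,"ax":0.0,"ay":0.0,"az":-0.053}]' -
python3 - <<'E'
from h import *
cv2.imwrite('pics/w1.png',np.hstack([capture('side')[60:300,60:420],capture('wrist')[60:300,60:460]])[:,:,::-1])
E
```

```text
clock: 2.55
tool_pos: [0.5707, -0.0102, 0.1378]
tool_rot: [0.727, 0.687, 0.0, 0.0]
force: [-0.5, -0.7, 0.8]
opening: -0.001
grip_force: 0.0
```

View pics/w1.png

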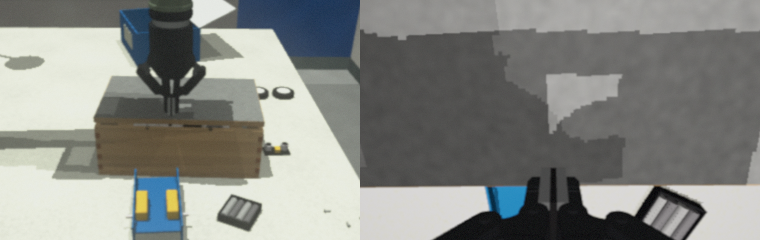

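The side view shows the shut fingertips just inside the free edge. The wrist view agrees, with the tip at (553,168) and the edge at row 185. Now I'll press.

```bash
python3 -m jog '[{"dx":0.0,"dy":0.0,"dz":0.01,"ax":0.0,"ay":0.0,"az":0.0},{"dx":0.0,"dy":0.0,"dz":0.02,"ax":0.0,"ay":0.0,"az":0.0},{"dx":0.0,"dy":0.0,"dz":0.03,"ax":0.0,"ay":0.0,"az":0.0},{"dx":0.0,"dy":0.0,"dz":0.035,"ax":0.0,"ay":0.0,"az":0.0},{"dx":0.0,"dy":0.0,"dz":0.04,"ax":0.0,"ay":0.0,"az":0.0},{"dx":0.0,"dy":0.0,"dz":0.045,"ax":0.0,"ay":0.0,"az":0.0},{"dx":0.0,"dy":0.0,"dz":0.05,"ax":0.0,"ay":0.0,"az":0.0},{"dx":0.0,"dy":0.0,"dz":0.05,"ax":0.0,"ay":0.0,"az":0.0}]' -
python3 -m jog '[{"dx":0.0,"dy":0.0,"dz":0.0015,"ax":0.0,"ay":0.0,"az":0.0},{"dx":0.0,"dy":0.0,"dz":0.003,"ax":0.0,"ay":0.0,"az":0.0},{"dx":0.0,"dy":0.0,"dz":0.0045,"ax":0.0,"ay":0.0,"az":0.0},{"dx":0.0,"dy":0.0,"dz":0.006,"ax":0.0,"ay":0.0,"az":0.0},{"dx":0.0,"dy":0.0,"dz":0.0075,"ax":0.0,"ay":0.0,"az":0.0},{"dx":0.0,"dy":0.0,"dz":0.009,"ax":0.0,"ay":0.0,"az":0.0},{"dx":0.0,"dy":0.0,"dz":0.01,"ax":0.0,"ay":0.0,"az":0.0},{"dx":0.0,"dy":0.0,"dz":0.01,"ax":0.0,"ay":0.0,"az":0.0}]' -
```

```text
clock: 3.45
tool_pos: [0.5705, -0.0092, 0.1276]
tool_rot: [0.726, 0.688, -0.0, 0.0]
force: [-2.2, -1.3, 5.4]
opening: -0.002
grip_force: 2.4
clock: 4.25
tool_pos: [0.5705, -0.0092, 0.1256]
tool_rot: [0.726, 0.688, -0.0, 0.0]
force: [-2.5, -0.9, 4.3]
opening: 0.006
grip_force: 2.6
```

```bash
python3 -m jog '[{"dx":0.0,"dy":0.0,"dz":0.001,"ax":0.0,"ay":0.0,"az":0.0},{"dx":0.0,"dy":0.0,"dz":0.002,"ax":0.0,"ay":0.0,"az":0.0},{"dx":0.0,"dy":0.0,"dz":0.003,"ax":0.0,"ay":0.0,"az":0.0},{"dx":0.0,"dy":0.0,"dz":0.004,"ax":0.0,"ay":0.0,"az":0.0},{"dx":0.0,"dy":0.0,"dz":0.005,"ax":0.0,"ay":0.0,"az":0.0},{"dx":0.0,"dy":0.0,"dz":0.006,"ax":0.0,"ay":0.0,"az":0.0},{"dx":0.0,"dy":0.0,"dz":0.006,"ax":0.0,"ay":0.0,"az":0.0},{"dx":0.0,"dy":0.0,"dz":0.006,"ax":0.0,"ay":0.0,"az":0.0}]' -
```

```text
clock: 5.05
tool_pos: [0.5705, -0.0093, 0.1245]
tool_rot: [0.726, 0.688, -0.0, 0.0]
force: [-2.4, -1.0, 5.0]
opening: 0.005
grip_force: 2.6
```

```bash
python3 -m jog '[{"dx":0.0,"dy":0.0,"dz":0.001,"ax":0.0,"ay":0.0,"az":0.0},{"dx":0.0,"dy":0.0,"dz":0.002,"ax":0.0,"ay":0.0,"az":0.0},{"dx":0.0,"dy":0.0,"dz":0.003,"ax":0.0,"ay":0.0,"az":0.0},{"dx":0.0,"dy":0.0,"dz":0.004,"ax":0.0,"ay":0.0,"az":0.0},{"dx":0.0,"dy":0.0,"dz":0.005,"ax":0.0,"ay":0.0,"az":0.0},{"dx":0.0,"dy":0.0,"dz":0.005,"ax":0.0,"ay":0.0,"az":0.0},{"dx":0.0,"dy":0.0,"dz":0.005,"ax":0.0,"ay":0.0,"az":0.0},{"dx":0.0,"dy":0.0,"dz":0.005,"ax":0.0,"ay":0.0,"az":0.0}]' -
```

```text
clock: 5.85
tool_pos: [0.5705, -0.0093, 0.1237]
tool_rot: [0.726, 0.688, -0.0, 0.0]
force: [-2.1, -1.0, 7.0]
opening: 0.002
grip_force: 3.2
```

```bash
python3 -m jog '[{"dx":0.0,"dy":0.0,"dz":0.001,"ax":0.0,"ay":0.0,"az":0.0},{"dx":0.0,"dy":0.0,"dz":0.002,"ax":0.0,"ay":0.0,"az":0.0},{"dx":0.0,"dy":0.0,"dz":0.003,"ax":0.0,"ay":0.0,"az":0.0},{"dx":0.0,"dy":0.0,"dz":0.004,"ax":0.0,"ay":0.0,"az":0.0},{"dx":0.0,"dy":0.0,"dz":0.005,"ax":0.0,"ay":0.0,"az":0.0},{"dx":0.0,"dy":0.0,"dz":0.005,"ax":0.0,"ay":0.0,"az":0.0},{"dx":0.0,"dy":0.0,"dz":0.005,"ax":0.0,"ay":0.0,"az":0.0},{"dx":0.0,"dy":0.0,"dz":0.005,"ax":0.0,"ay":0.0,"az":0.0}]' -
```

```text
clock: 6.65
tool_pos: [0.5705, -0.0093, 0.1233]
tool_rot: [0.726, 0.688, 0.0, 0.0]
force: [-4.0, -0.6, 10.9]
opening: 0.003
grip_force: 5.0
```

```bash
python3 -m jog '[{"dx":0.0,"dy":0.0,"dz":0.001,"ax":0.0,"ay":0.0,"az":0.0},{"dx":0.0,"dy":0.0,"dz":0.002,"ax":0.0,"ay":0.0,"az":0.0},{"dx":0.0,"dy":0.0,"dz":0.003,"ax":0.0,"ay":0.0,"az":0.0},{"dx":0.0,"dy":0.0,"dz":0.004,"ax":0.0,"ay":0.0,"az":0.0},{"dx":0.0,"dy":0.0,"dz":0.005,"ax":0.0,"ay":0.0,"az":0.0},{"dx":0.0,"dy":0.0,"dz":0.005,"ax":0.0,"ay":0.0,"az":0.0},{"dx":0.0,"dy":0.0,"dz":0.005,"ax":0.0,"ay":0.0,"az":0.0},{"dx":0.0,"dy":0.0,"dz":0.005,"ax":0.0,"ay":0.0,"az":0.0}]' -
```

```text
clock: 7.45
tool_pos: [0.5706, -0.0093, 0.1231]
tool_rot: [0.726, 0.688, 0.0, 0.001]
force: [-5.1, -0.7, 13.4]
opening: 0.0
grip_force: 6.9
```

```bash
python3 -m jog '[{"dx":0.0,"dy":0.0,"dz":-0.1,"ax":0.0,"ay":0.0,"az":0.0},{"dx":0.0,"dy":0.0,"dz":-0.35,"ax":0.0,"ay":0.0,"az":0.0},{"dx":-0.15,"dy":0.0,"dz":-0.55,"ax":0.0,"ay":0.0,"az":0.0},{"dx":-0.35,"dy":0.0,"dz":-0.6,"ax":0.0,"ay":0.0,"az":0.0},{"dx":-0.55,"dy":0.0,"dz":-0.6,"ax":0.0,"ay":0.0,"az":0.0},{"dx":-0.75,"dy":0.0,"dz":-0.6,"ax":0.0,"ay":0.0,"az":0.0},{"dx":-0.75,"dy":0.0,"dz":-0.6,"ax":0.0,"ay":0.0,"az":0.0},{"dx":-0.75,"dy":0.0,"dz":-0.6,"ax":0.0,"ay":0.0,"az":0.0}]' -
python3 - <<'E'
from h import *
print(manip.get_obs()['qpos'])
cv2.imwrite('pics/w2.png',np.hstack([capture('side')[60:300,60:420],capture('wrist')[60:300,60:460]])[:,:,::-1])
E
```

```text
clock: 8.25
tool_pos: [0.5624, -0.1593, 0.2405]
tool_rot: [0.727, 0.687, 0.0, -0.0]
force: [0.3, 0.1, -0.2]
opening: -0.001
grip_force: 0.0
[-2.96099745e-01  3.29608053e-01  1.52629835e+00  7.33694095e-04
  1.28631460e+00 -2.40516365e-01]
```

View pics/w2.png

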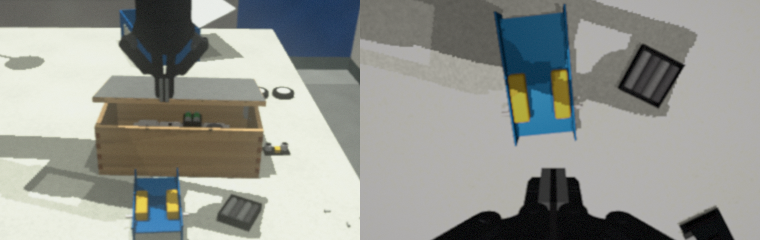

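The hatch has popped ajar, and the gap under its free edge is visible in the side crop around (180,112), so the catch released. Now I'll tilt the tool.

```bash
python3 -m jog '[{"dx":0.0,"dy":0.0,"dz":0.0,"ax":0.0,"ay":0.045,"az":0.0},{"dx":0.0,"dy":0.0,"dz":0.0,"ax":0.0,"ay":0.09,"az":0.0},{"dx":0.0,"dy":0.0,"dz":0.0,"ax":0.0,"ay":0.135,"az":0.0},{"dx":0.0,"dy":0.0,"dz":0.0,"ax":0.0,"ay":0.18,"az":0.0},{"dx":0.0,"dy":0.0,"dz":0.0,"ax":0.0,"ay":0.225,"az":0.0},{"dx":0.0,"dy":0.0,"dz":0.0,"ax":0.0,"ay":0.27,"az":0.0},{"dx":0.0,"dy":0.0,"dz":0.0,"ax":0.0,"ay":0.315,"az":0.0},{"dx":0.0,"dy":0.0,"dz":0.0,"ax":0.0,"ay":0.36,"az":0.0}]' -
python3 - <<'E'
from h import *
o=manip.get_obs();M=R.from_quat(o['tool_rot']);print(o['qpos'],M.as_matrix())
E
```

```text
clock: 9.15
tool_pos: [0.5631, -0.1582, 0.2415]
tool_rot: [0.611, 0.58, 0.391, -0.37]
force: [-0.1, 0.6, -0.2]
opening: 0.004
grip_force: 0.0
[-0.70019067  0.65478268  1.45023523  0.8458898   1.82914113 -0.78209505] [[ 0.0210677   0.9985972   0.04857765]
 [ 0.42113124 -0.05293134  0.90545389]
 [ 0.906755    0.00138173 -0.42165561]]
```

```bash
python3 - <<'E'
from h import *
o=manip.get_obs()
for t in([.565,-.075,.135],[.566,.012,.127]): print(totool(np.array(t)-o['tool_pos']))
E
```

```text
[-0.30731661 -0.01337193  0.60170047]
[-0.16028938 -0.03145935  1.01268202]
```

```bash
python3 -m jog '[{"dx":-0.1,"dy":0.0,"dz":0.15,"ax":0.0,"ay":0.03,"az":0.0},{"dx":-0.2,"dy":0.0,"dz":0.3,"ax":0.0,"ay":0.055,"az":0.0},{"dx":-0.25,"dy":-0.01,"dz":0.45,"ax":0.0,"ay":0.055,"az":0.0},{"dx":-0.307,"dy":-0.013,"dz":0.6,"ax":0.0,"ay":0.055,"az":0.0},{"dx":-0.307,"dy":-0.013,"dz":0.6,"ax":0.0,"ay":0.055,"az":0.0},{"dx":-0.307,"dy":-0.013,"dz":0.6,"ax":0.0,"ay":0.055,"az":0.0},{"dx":-0.307,"dy":-0.013,"dz":0.6,"ax":0.0,"ay":0.055,"az":0.0},{"dx":-0.307,"dy":-0.013,"dz":0.6,"ax":0.0,"ay":0.055,"az":0.0}]' -
python3 - <<'E'
from h import *
cv2.imwrite('pics/w3.png',np.hstack([capture('side')[60:300,60:420],capture('wrist')[60:300,60:460]])[:,:,::-1])
o=manip.get_obs();print(o['tool_pos'],o['qpos'])
for t in([.566,.012,.127],): print(totool(np.array(t)-o['tool_pos']))
E
```

```text
clock: 9.95
tool_pos: [0.5649, -0.0772, 0.1355]
tool_rot: [0.577, 0.548, 0.441, -0.416]
force: [-0.3, -0.4, -0.2]
opening: -0.002
grip_force: 0.0
[ 0.56467955 -0.07714355  0.13522693] [-0.62808677  0.79169646  1.65528833  0.95658383  1.70212702 -0.99939587]
[ 0.07845082 -0.0177703   0.44037443]
```

View pics/w3.png

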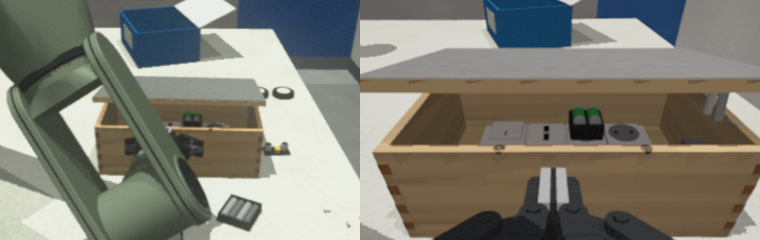

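The wrist view shows an open gap between the rim (row 150) and the hatch edge (row 85), with the shut fingers in front of it. The four modules are visible, and the plain rocker is the leftmost at about (505,133). I'll insert the fingers next.

```bash
python3 -m jog '[{"dx":0.015,"dy":0.0,"dz":0.08,"ax":0.0,"ay":0.0,"az":0.0},{"dx":0.03,"dy":0.0,"dz":0.16,"ax":0.0,"ay":0.0,"az":0.0},{"dx":0.045,"dy":-0.01,"dz":0.24,"ax":0.0,"ay":0.0,"az":0.0},{"dx":0.06,"dy":-0.015,"dz":0.32,"ax":0.0,"ay":0.0,"az":0.0},{"dx":0.075,"dy":-0.018,"dz":0.4,"ax":0.0,"ay":0.0,"az":0.0},{"dx":0.08,"dy":-0.018,"dz":0.44,"ax":0.0,"ay":0.0,"az":0.0},{"dx":0.08,"dy":-0.018,"dz":0.44,"ax":0.0,"ay":0.0,"az":0.0},{"dx":0.08,"dy":-0.018,"dz":0.44,"ax":0.0,"ay":0.0,"az":0.0}]' -
python3 - <<'E'
from h import *
o=manip.get_obs();M=R.from_quat(o['tool_rot']);p=o['tool_pos'];print(M.as_matrix())
# arc: tip keeps r from hinge, finger half-thickness 11mm below underside
ex=np.array([.051,.9987,0]);hy=.18+.0-0.0
for phi in(.2,.35,.5,.65,.8,.95,1.1,1.25,1.4,1.55,1.7,1.8):
    u=-np.cos(phi)*.172+.01*np.sin(phi)*-1; w=np.sin(phi)*.172-.01*np.cos(phi)
    t=np.array([p[0]+.051*(hy+u-p[1]),hy+u,.1195+w]);print(phi,t.round(3),M.inv().apply(t-p).round(4)/.2)
E
```

```text
clock: 10.85
tool_pos: [0.5657, 0.0128, 0.1267]
tool_rot: [0.577, 0.547, 0.44, -0.417]
force: [-0.0, 0.4, -0.5]
opening: -0.0
grip_force: 0.0
[[ 1.37673794e-02  9.98564595e-01  5.17610785e-02]
 [ 2.63836025e-01 -5.35592391e-02  9.63079415e-01]
 [ 9.64469290e-01  3.97357570e-04 -2.64194684e-01]]
0.2 [0.566 0.009 0.144] [ 0.0785  0.     -0.039 ]
0.35 [0.566 0.015 0.169] [ 0.2075  0.     -0.0455]
0.5 [0.566 0.024 0.193] [ 0.336  -0.     -0.0325]
0.65 [0.567 0.037 0.216] [ 0.461  -0.     -0.0005]
0.8 [0.568 0.053 0.236] [ 5.8e-01 -5.0e-04  5.0e-02]
0.95 [0.569 0.072 0.254] [ 6.900e-01 -5.000e-04  1.175e-01]
1.1 [0.57  0.093 0.268] [ 0.789  -0.001   0.2005]
1.25 [0.571 0.116 0.28 ] [ 0.874  -0.001   0.2975]
1.4 [0.572 0.141 0.287] [ 0.944  -0.0015  0.4065]
1.55 [0.574 0.166 0.291] [ 0.997  -0.0015  0.5245]
1.7 [0.575 0.192 0.291] [ 1.0315 -0.002   0.649 ]
1.8 [0.576 0.209 0.289] [ 1.044  -0.0025  0.734 ]
```

```bash
python3 -m jog '[{"dx":0.03,"dy":0.0,"dz":-0.01,"ax":0.0,"ay":0.0,"az":0.0},{"dx":0.06,"dy":0.0,"dz":-0.02,"ax":0.0,"ay":0.0,"az":0.0},{"dx":0.09,"dy":0.0,"dz":-0.03,"ax":0.0,"ay":0.0,"az":0.0},{"dx":0.13,"dy":0.0,"dz":-0.035,"ax":0.0,"ay":0.0,"az":0.0},{"dx":0.17,"dy":0.0,"dz":-0.04,"ax":0.0,"ay":0.0,"az":0.0},{"dx":0.22,"dy":0.0,"dz":-0.045,"ax":0.0,"ay":0.0,"az":0.0},{"dx":0.28,"dy":0.0,"dz":-0.04,"ax":0.0,"ay":0.0,"az":0.0},{"dx":0.336,"dy":0.0,"dz":-0.033,"ax":0.0,"ay":0.0,"az":0.0}]' -
```

```text
clock: 11.65
tool_pos: [0.5661, 0.0244, 0.1943]
tool_rot: [0.577, 0.547, 0.44, -0.417]
force: [0.2, -0.6, -3.3]
opening: 0.003
grip_force: 0.9
```

```bash
python3 -m jog '[{"dx":0.063,"dy":0.0,"dz":0.014,"ax":0.0,"ay":0.0,"az":0.0},{"dx":0.125,"dy":0.0,"dz":0.033,"ax":0.0,"ay":0.0,"az":0.0},{"dx":0.186,"dy":0.0,"dz":0.056,"ax":0.0,"ay":0.0,"az":0.0},{"dx":0.244,"dy":0.0,"dz":0.083,"ax":0.0,"ay":0.0,"az":0.0},{"dx":0.3,"dy":0.0,"dz":0.115,"ax":0.0,"ay":0.0,"az":0.0},{"dx":0.354,"dy":0.0,"dz":0.15,"ax":0.0,"ay":0.0,"az":0.0},{"dx":0.405,"dy":0.0,"dz":0.19,"ax":0.0,"ay":0.0,"az":0.0},{"dx":0.453,"dy":0.0,"dz":0.234,"ax":0.0,"ay":0.0,"az":0.0}]' -
```

```text
clock: 12.45
tool_pos: [0.5698, 0.094, 0.269]
tool_rot: [0.577, 0.547, 0.44, -0.417]
force: [-0.0, 0.0, -1.3]
opening: -0.003
grip_force: 0.6
```

```bash
python3 -m jog '[{"dx":0.043,"dy":0.0,"dz":0.048,"ax":0.0,"ay":0.0,"az":0.0},{"dx":0.085,"dy":0.0,"dz":0.097,"ax":0.0,"ay":0.0,"az":0.0},{"dx":0.12,"dy":0.0,"dz":0.15,"ax":0.0,"ay":0.0,"az":0.0},{"dx":0.155,"dy":0.0,"dz":0.206,"ax":0.0,"ay":0.0,"az":0.0},{"dx":0.182,"dy":0.0,"dz":0.264,"ax":0.0,"ay":0.0,"az":0.0},{"dx":0.208,"dy":0.0,"dz":0.324,"ax":0.0,"ay":0.0,"az":0.0},{"dx":0.22,"dy":0.0,"dz":0.365,"ax":0.0,"ay":0.0,"az":0.0},{"dx":0.23,"dy":0.0,"dz":0.4,"ax":0.0,"ay":0.0,"az":0.0}]' -
python3 -m jog '[{"dx":0.005,"dy":0.0,"dz":0.02,"ax":0.0,"ay":0.0,"az":0.0},{"dx":0.01,"dy":0.0,"dz":0.04,"ax":0.0,"ay":0.0,"az":0.0},{"dx":0.012,"dy":0.0,"dz":0.06,"ax":0.0,"ay":0.0,"az":0.0},{"dx":0.014,"dy":0.0,"dz":0.075,"ax":0.0,"ay":0.0,"az":0.0},{"dx":0.015,"dy":0.0,"dz":0.085,"ax":0.0,"ay":0.0,"az":0.0},{"dx":0.015,"dy":0.0,"dz":0.085,"ax":0.0,"ay":0.0,"az":0.0},{"dx":0.015,"dy":0.0,"dz":0.085,"ax":0.0,"ay":0.0,"az":0.0},{"dx":0.015,"dy":0.0,"dz":0.085,"ax":0.0,"ay":0.0,"az":0.0}]' -
python3 - <<'E'
from h import *
print(manip.get_obs()['qpos'])
cv2.imwrite('pics/w4.png',np.hstack([capture('side')[30:300,60:420],capture('wrist')[30:300,60:460]])[:,:,::-1])
E
```

```text
clock: 13.25
tool_pos: [0.5746, 0.1832, 0.2915]
tool_rot: [0.577, 0.547, 0.44, -0.417]
force: [0.3, -0.7, -0.5]
opening: 0.0
grip_force: 0.0
clock: 14.05
tool_pos: [0.5757, 0.1992, 0.2899]
tool_rot: [0.577, 0.547, 0.44, -0.417]
force: [0.1, -0.1, 0.3]
opening: 0.003
grip_force: 0.0
[-0.20986491  0.47544092  1.81066416  1.2682682   1.51062847 -0.72721349]
```

View pics/w4.png

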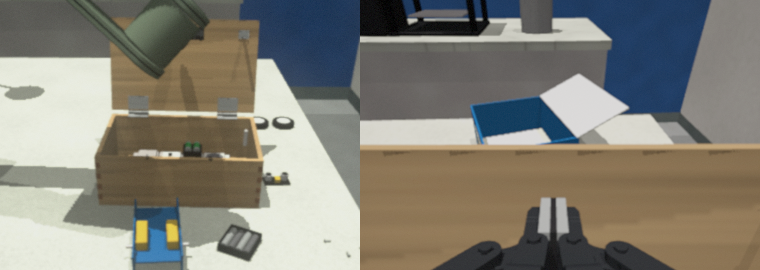

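The hatch stands open against its stop, with its inner face visible in both views. Next I'll back off, turn the tool down and look into the box.

```bash
python3 -m jog '[{"dx":0.0,"dy":0.0,"dz":-0.2,"ax":0.0,"ay":0.0,"az":0.0},{"dx":0.0,"dy":0.0,"dz":-0.4,"ax":0.0,"ay":-0.04,"az":0.0},{"dx":0.0,"dy":-0.05,"dz":-0.6,"ax":0.0,"ay":-0.085,"az":0.0},{"dx":0.0,"dy":-0.1,"dz":-0.75,"ax":0.0,"ay":-0.13,"az":0.0},{"dx":0.0,"dy":-0.2,"dz":-0.85,"ax":0.0,"ay":-0.175,"az":0.0},{"dx":0.0,"dy":-0.3,"dz":-0.85,"ax":0.0,"ay":-0.22,"az":0.0},{"dx":0.0,"dy":-0.3,"dz":-0.85,"ax":0.0,"ay":-0.265,"az":0.0},{"dx":0.0,"dy":-0.3,"dz":-0.85,"ax":0.0,"ay":-0.31,"az":0.0}]' -
python3 -m jog '[{"dx":0.0,"dy":0.0,"dz":0.0,"ax":0.0,"ay":-0.045,"az":0.0},{"dx":0.0,"dy":0.0,"dz":0.0,"ax":0.0,"ay":-0.09,"az":0.0},{"dx":0.0,"dy":0.0,"dz":0.0,"ax":0.0,"ay":-0.105,"az":0.0},{"dx":0.0,"dy":0.0,"dz":0.0,"ax":0.0,"ay":-0.105,"az":0.0},{"dx":0.0,"dy":0.0,"dz":0.0,"ax":0.0,"ay":-0.105,"az":0.0},{"dx":0.0,"dy":0.0,"dz":0.0,"ax":0.0,"ay":-0.105,"az":0.0},{"dx":0.0,"dy":0.0,"dz":0.0,"ax":0.0,"ay":-0.105,"az":0.0},{"dx":0.0,"dy":0.0,"dz":0.0,"ax":0.0,"ay":-0.105,"az":0.0}]' -
python3 - <<'E'
from h import *
np.set_printoptions(precision=4,suppress=True)
o=manip.get_obs();print(o['tool_pos'],R.from_quat(o['tool_rot']).as_matrix())
c=get_calibration('wrist');print(c)
import pickle;pickle.dump(c,open('c5.pkl','wb'))
cv2.imwrite('pics/w5.png',capture('wrist')[:,:,::-1]);cv2.imwrite('pics/t5.png',capture('top')[:,:,::-1])
cv2.imwrite('pics/s5.png',capture('side')[:,:,::-1])
E
```

```text
clock: 14.95
tool_pos: [0.5065, 0.038, 0.3362]
tool_rot: [0.717, 0.678, 0.118, -0.11]
force: [-0.2, 1.8, -0.5]
opening: -0.001
grip_force: 0.0
clock: 15.75
tool_pos: [0.5068, 0.0381, 0.3347]
tool_rot: [0.726, 0.687, -0.0, -0.0]
force: [-0.1, -0.2, 0.7]
opening: -0.0
grip_force: 0.0
[0.5068 0.0381 0.3347] [[ 0.0554  0.9985 -0.0002]
 [ 0.9985 -0.0554  0.0002]
 [ 0.0002 -0.0002 -1.    ]]
{'K': array([[279.7084,   0.    , 252.8985],
       [  0.    , 279.7084, 187.0687],
       [  0.    ,   0.    ,   1.    ]]), 'k1': 0.021895825857185552, 'eye': array([0.5109, 0.1178, 0.4787]), 'rotation': array([ 0.9874, -0.0272, -0.0048,  0.1561])}
```

View pics/w5.png

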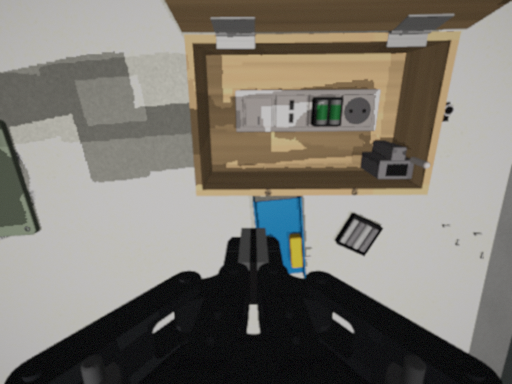

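The wrist view looks into the box. The module row spans columns 236–377 and rows 90–132, and the rocker is the leftmost, centred near (257,111). I'll zoom in and cast rays from two views.

```bash
python3 - <<'E'
from h import *
np.set_printoptions(precision=4,suppress=True)
import pickle;c=pickle.load(open('c5.pkl','rb'));ct=get_calibration('top')
print(plane(c,[(236,91),(376,90),(377,131),(237,132)],.058))
print('mod centre',plane(c,[(257,111)],.06),'rim corners',plane(c,[(186,36),(460,33),(434,192),(196,195)],.11))
p=plane(c,[(257,111)],.06);print(proj(ct,p),proj(get_calibration('side'),p))
w=cv2.imread('pics/w5.png')[75:145,225:385];t=cv2.imread('pics/t5.png')
u,v=proj(ct,p)[0].astype(int);t=t[v-45:v+25,u-30:u+50]
cv2.imwrite('pics/z5.png',np.hstack([cv2.resize(w,None,fx=3,fy=3,interpolation=2),cv2.resize(t,None,fx=3,fy=3,interpolation=2)]))
print(u,v)
E
```

```text
[[0.4869 0.126  0.058 ]
 [0.6845 0.1159 0.058 ]
 [0.6908 0.0584 0.058 ]
 [0.4842 0.0687 0.058 ]]
mod centre [[0.5153 0.0972 0.06  ]] rim corners [[ 0.4359  0.1885  0.11  ]
 [ 0.7536  0.1724  0.11  ]
 [ 0.7532 -0.0225  0.11  ]
 [ 0.4239 -0.0089  0.11  ]]
[[216.9806 244.804 ]] [[205.197  182.4179]]
216 244
```

View pics/z5.png

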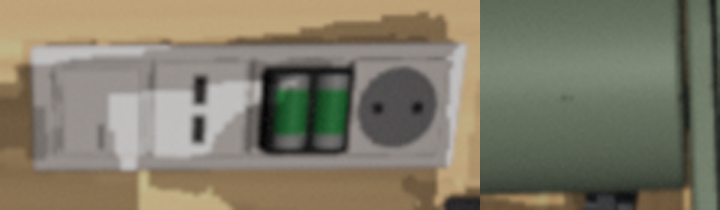

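Zoomed, the rocker plate spans wrist columns 244–273 and rows 97–127, so its centre is near (258.5,111.7). The sockets' 33 px (45 mm) spacing is consistent with that. In the top view the arm covers the switch.

```bash
python3 - <<'E'
from h import *
np.set_printoptions(precision=4,suppress=True)
import pickle;c=pickle.load(open('c5.pkl','rb'))
q=plane(c,[(258.5,111.7),(291.7,111),(357,110)],.06);print(q,np.linalg.norm(q[1]-q[0]),np.linalg.norm(q[2]-q[1])/2)
e=np.array([.051,.9987,0]);o=manip.get_obs()
for z in(.16,.08):
    t=q[0]-.008*e;t[2]=z;print(t,totool(t-o['tool_pos']))
E
```

```text
[[0.5174 0.0961 0.06  ]
 [0.5653 0.0944 0.06  ]
 [0.6589 0.0903 0.06  ]] 0.047917711412072586 0.046852132882380305
[0.517  0.0881 0.16  ] [0.2503 0.0373 0.8738]
[0.517  0.0881 0.08  ] [0.2502 0.0373 1.2738]
```

```bash
python3 -m jog '[{"dx":0.1,"dy":0.037,"dz":0.15,"ax":0.0,"ay":0.03,"az":0.0},{"dx":0.25,"dy":0.037,"dz":0.35,"ax":0.0,"ay":0.06,"az":0.0},{"dx":0.25,"dy":0.037,"dz":0.55,"ax":0.0,"ay":0.085,"az":0.0},{"dx":0.25,"dy":0.037,"dz":0.75,"ax":0.0,"ay":0.085,"az":0.0},{"dx":0.25,"dy":0.037,"dz":0.87,"ax":0.0,"ay":0.085,"az":0.0},{"dx":0.25,"dy":0.037,"dz":1.0,"ax":0.0,"ay":0.085,"az":0.0},{"dx":0.25,"dy":0.037,"dz":1.0,"ax":0.0,"ay":0.085,"az":0.0},{"dx":0.25,"dy":0.037,"dz":1.0,"ax":0.0,"ay":0.085,"az":0.0}]' -
python3 - <<'E'
from h import *
o=manip.get_obs();print(o['force'])
for z in(.09,.08,.075,.07): print(totool(np.array([.517,.088,z])-o['tool_pos']))
cv2.imwrite('pics/s6.png',cv2.resize(np.hstack([capture('side')[100:220,140:320],capture('wrist')[130:250,160:340]]),None,fx=2,fy=2)[:,:,::-1])
E
```

```text
clock: 16.7
tool_pos: [0.5173, 0.0884, 0.1352]
tool_rot: [0.72, 0.682, 0.097, -0.092]
force: [0.4, 0.2, 0.5]
opening: 0.005
grip_force: 0.0
[0.39470512 0.18907649 0.5307078 ]
[-0.0615685  -0.00132547  0.21732722]
[-0.07476858 -0.00132643  0.26555333]
[-0.08136862 -0.00132692  0.28966639]
[-0.08796866 -0.0013274   0.31377944]
```

View pics/s6.png

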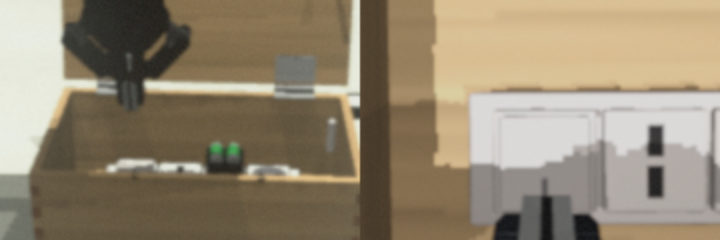

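The wrist view shows the fingertip lined up on the rocker plate (columns 500–595, tip at 546).

```bash
python3 -m jog '[{"dx":-0.02,"dy":0.0,"dz":0.07,"ax":0.0,"ay":0.0,"az":0.0},{"dx":-0.04,"dy":0.0,"dz":0.14,"ax":0.0,"ay":0.0,"az":0.0},{"dx":-0.055,"dy":0.0,"dz":0.2,"ax":0.0,"ay":0.0,"az":0.0},{"dx":-0.065,"dy":0.0,"dz":0.23,"ax":0.0,"ay":0.0,"az":0.0},{"dx":-0.07,"dy":0.0,"dz":0.25,"ax":0.0,"ay":0.0,"az":0.0},{"dx":-0.075,"dy":0.0,"dz":0.265,"ax":0.0,"ay":0.0,"az":0.0},{"dx":-0.078,"dy":0.0,"dz":0.278,"ax":0.0,"ay":0.0,"az":0.0},{"dx":-0.078,"dy":0.0,"dz":0.278,"ax":0.0,"ay":0.0,"az":0.0}]' -
python3 -m jog '[{"dx":-0.003,"dy":0.0,"dz":0.01,"ax":0.0,"ay":0.0,"az":0.0},{"dx":-0.005,"dy":0.0,"dz":0.017,"ax":0.0,"ay":0.0,"az":0.0},{"dx":-0.006,"dy":0.0,"dz":0.023,"ax":0.0,"ay":0.0,"az":0.0},{"dx":-0.008,"dy":0.0,"dz":0.03,"ax":0.0,"ay":0.0,"az":0.0},{"dx":-0.01,"dy":0.0,"dz":0.036,"ax":0.0,"ay":0.0,"az":0.0},{"dx":-0.01,"dy":0.0,"dz":0.036,"ax":0.0,"ay":0.0,"az":0.0},{"dx":-0.01,"dy":0.0,"dz":0.036,"ax":0.0,"ay":0.0,"az":0.0},{"dx":-0.01,"dy":0.0,"dz":0.036,"ax":0.0,"ay":0.0,"az":0.0}]' -
```

```text
clock: 17.6
tool_pos: [0.517, 0.088, 0.077]
tool_rot: [0.719, 0.682, 0.097, -0.092]
force: [0.1, 0.5, -0.4]
opening: 0.002
grip_force: 0.0
clock: 18.4
tool_pos: [0.517, 0.088, 0.0696]
tool_rot: [0.719, 0.682, 0.097, -0.091]
force: [-0.4, -0.4, 0.5]
opening: 0.0
grip_force: 0.0
```

Next, 4 mm down in small steps.

```bash
python3 -m jog '[{"dx":-0.001,"dy":0.0,"dz":0.003,"ax":0.0,"ay":0.0,"az":0.0},{"dx":-0.002,"dy":0.0,"dz":0.006,"ax":0.0,"ay":0.0,"az":0.0},{"dx":-0.003,"dy":0.0,"dz":0.01,"ax":0.0,"ay":0.0,"az":0.0},{"dx":-0.004,"dy":0.0,"dz":0.013,"ax":0.0,"ay":0.0,"az":0.0},{"dx":-0.004,"dy":0.0,"dz":0.016,"ax":0.0,"ay":0.0,"az":0.0},{"dx":-0.005,"dy":0.0,"dz":0.019,"ax":0.0,"ay":0.0,"az":0.0},{"dx":-0.005,"dy":0.0,"dz":0.019,"ax":0.0,"ay":0.0,"az":0.0},{"dx":-0.005,"dy":0.0,"dz":0.019,"ax":0.0,"ay":0.0,"az":0.0}]' -
```

```text
clock: 19.2
tool_pos: [0.5169, 0.088, 0.0656]
tool_rot: [0.719, 0.682, 0.097, -0.092]
force: [0.1, -0.5, -0.1]
opening: 0.001
grip_force: 0.0
```

```bash
python3 -m jog '[{"dx":-0.001,"dy":0.0,"dz":0.002,"ax":0.0,"ay":0.0,"az":0.0},{"dx":-0.001,"dy":0.0,"dz":0.004,"ax":0.0,"ay":0.0,"az":0.0},{"dx":-0.002,"dy":0.0,"dz":0.006,"ax":0.0,"ay":0.0,"az":0.0},{"dx":-0.002,"dy":0.0,"dz":0.008,"ax":0.0,"ay":0.0,"az":0.0},{"dx":-0.003,"dy":0.0,"dz":0.01,"ax":0.0,"ay":0.0,"az":0.0},{"dx":-0.003,"dy":0.0,"dz":0.01,"ax":0.0,"ay":0.0,"az":0.0},{"dx":-0.003,"dy":0.0,"dz":0.01,"ax":0.0,"ay":0.0,"az":0.0},{"dx":-0.003,"dy":0.0,"dz":0.01,"ax":0.0,"ay":0.0,"az":0.0}]' -
```

```text
clock: 20.0
tool_pos: [0.5169, 0.088, 0.0636]
tool_rot: [0.719, 0.682, 0.097, -0.092]
force: [-0.3, -0.0, -0.3]
opening: -0.005
grip_force: 0.0
```

```bash
python3 -m jog '[{"dx":-0.001,"dy":0.0,"dz":0.002,"ax":0.0,"ay":0.0,"az":0.0},{"dx":-0.001,"dy":0.0,"dz":0.004,"ax":0.0,"ay":0.0,"az":0.0},{"dx":-0.002,"dy":0.0,"dz":0.006,"ax":0.0,"ay":0.0,"az":0.0},{"dx":-0.002,"dy":0.0,"dz":0.008,"ax":0.0,"ay":0.0,"az":0.0},{"dx":-0.003,"dy":0.0,"dz":0.01,"ax":0.0,"ay":0.0,"az":0.0},{"dx":-0.003,"dy":0.0,"dz":0.01,"ax":0.0,"ay":0.0,"az":0.0},{"dx":-0.003,"dy":0.0,"dz":0.01,"ax":0.0,"ay":0.0,"az":0.0},{"dx":-0.003,"dy":0.0,"dz":0.01,"ax":0.0,"ay":0.0,"az":0.0}]' -
```

```text
clock: 20.8
tool_pos: [0.517, 0.0879, 0.0615]
tool_rot: [0.719, 0.682, 0.097, -0.091]
force: [-0.3, -0.9, 1.9]
opening: 0.003
grip_force: 0.9
```

```bash
python3 -m jog '[{"dx":-0.001,"dy":0.0,"dz":0.002,"ax":0.0,"ay":0.0,"az":0.0},{"dx":-0.001,"dy":0.0,"dz":0.004,"ax":0.0,"ay":0.0,"az":0.0},{"dx":-0.002,"dy":0.0,"dz":0.006,"ax":0.0,"ay":0.0,"az":0.0},{"dx":-0.002,"dy":0.0,"dz":0.008,"ax":0.0,"ay":0.0,"az":0.0},{"dx":-0.003,"dy":0.0,"dz":0.01,"ax":0.0,"ay":0.0,"az":0.0},{"dx":-0.003,"dy":0.0,"dz":0.01,"ax":0.0,"ay":0.0,"az":0.0},{"dx":-0.003,"dy":0.0,"dz":0.01,"ax":0.0,"ay":0.0,"az":0.0},{"dx":-0.003,"dy":0.0,"dz":0.01,"ax":0.0,"ay":0.0,"az":0.0}]' -
```

```text
clock: 21.6
tool_pos: [0.517, 0.0879, 0.0596]
tool_rot: [0.719, 0.682, 0.097, -0.091]
force: [-0.7, -0.5, 4.4]
opening: 0.004
grip_force: 2.4
```

```bash
python3 -m jog '[{"dx":-0.001,"dy":0.0,"dz":0.002,"ax":0.0,"ay":0.0,"az":0.0},{"dx":-0.001,"dy":0.0,"dz":0.004,"ax":0.0,"ay":0.0,"az":0.0},{"dx":-0.001,"dy":0.0,"dz":0.005,"ax":0.0,"ay":0.0,"az":0.0},{"dx":-0.002,"dy":0.0,"dz":0.006,"ax":0.0,"ay":0.0,"az":0.0},{"dx":-0.002,"dy":0.0,"dz":0.007,"ax":0.0,"ay":0.0,"az":0.0},{"dx":-0.002,"dy":0.0,"dz":0.007,"ax":0.0,"ay":0.0,"az":0.0},{"dx":-0.002,"dy":0.0,"dz":0.007,"ax":0.0,"ay":0.0,"az":0.0},{"dx":-0.002,"dy":0.0,"dz":0.007,"ax":0.0,"ay":0.0,"az":0.0}]' -
```

```text
clock: 22.4
tool_pos: [0.5171, 0.088, 0.0593]
tool_rot: [0.719, 0.682, 0.097, -0.091]
force: [-3.3, -2.2, 14.2]
opening: 0.0
grip_force: 7.0
```

```bash
python3 -m jog '[{"dx":-0.001,"dy":0.0,"dz":0.002,"ax":0.0,"ay":0.0,"az":0.0},{"dx":-0.001,"dy":0.0,"dz":0.004,"ax":0.0,"ay":0.0,"az":0.0},{"dx":-0.001,"dy":0.0,"dz":0.005,"ax":0.0,"ay":0.0,"az":0.0},{"dx":-0.001,"dy":0.0,"dz":0.005,"ax":0.0,"ay":0.0,"az":0.0},{"dx":-0.001,"dy":0.0,"dz":0.005,"ax":0.0,"ay":0.0,"az":0.0},{"dx":-0.001,"dy":0.0,"dz":0.005,"ax":0.0,"ay":0.0,"az":0.0},{"dx":-0.001,"dy":0.0,"dz":0.005,"ax":0.0,"ay":0.0,"az":0.0},{"dx":-0.001,"dy":0.0,"dz":0.005,"ax":0.0,"ay":0.0,"az":0.0}]' -
```

```text
clock: 23.2
tool_pos: [0.5171, 0.088, 0.0592]
tool_rot: [0.719, 0.682, 0.097, -0.091]
force: [-4.5, -3.3, 20.0]
opening: -0.004
grip_force: 10.3
```

The travel stopped firmly after about 3 mm, which matches the switch's travel. I'll lift off to the earlier viewing pose and compare.

```bash
python3 -m jog '[{"dx":0.01,"dy":0.0,"dz":-0.05,"ax":0.0,"ay":0.0,"az":0.0},{"dx":0.05,"dy":0.0,"dz":-0.2,"ax":0.0,"ay":0.0,"az":0.0},{"dx":0.08,"dy":0.0,"dz":-0.4,"ax":0.0,"ay":0.0,"az":0.0},{"dx":0.08,"dy":0.0,"dz":-0.6,"ax":0.0,"ay":0.0,"az":0.0},{"dx":0.08,"dy":0.0,"dz":-0.8,"ax":0.0,"ay":-0.03,"az":0.0},{"dx":0.08,"dy":0.0,"dz":-1.0,"ax":0.0,"ay":-0.06,"az":0.0},{"dx":0.08,"dy":0.0,"dz":-1.0,"ax":0.0,"ay":-0.085,"az":0.0},{"dx":0.08,"dy":0.0,"dz":-1.0,"ax":0.0,"ay":-0.085,"az":0.0}]' -
python3 - <<'E'
from h import *
o=manip.get_obs();print(totool(np.array([.5068,.0381,.3347])-o['tool_pos']))
E
```

```text
clock: 24.0
tool_pos: [0.5152, 0.0521, 0.2549]
tool_rot: [0.725, 0.689, 0.001, 0.001]
force: [-0.5, 0.1, -1.2]
opening: -0.001
grip_force: 0.0
[-0.07205361 -0.03762161 -0.39913842]
```

```bash
python3 -m jog '[{"dx":-0.07,"dy":-0.037,"dz":-0.15,"ax":0.0,"ay":0.0,"az":0.0},{"dx":-0.07,"dy":-0.037,"dz":-0.3,"ax":0.0,"ay":0.0,"az":0.0},{"dx":-0.07,"dy":-0.037,"dz":-0.4,"ax":0.0,"ay":0.0,"az":0.0},{"dx":-0.07,"dy":-0.037,"dz":-0.4,"ax":0.0,"ay":0.0,"az":0.0},{"dx":-0.07,"dy":-0.037,"dz":-0.4,"ax":0.0,"ay":0.0,"az":0.0},{"dx":-0.07,"dy":-0.037,"dz":-0.4,"ax":0.0,"ay":0.0,"az":0.0},{"dx":-0.07,"dy":-0.037,"dz":-0.4,"ax":0.0,"ay":0.0,"az":0.0},{"dx":-0.07,"dy":-0.037,"dz":-0.4,"ax":0.0,"ay":0.0,"az":0.0}]' -
python3 - <<'E'
from h import *
w=capture('wrist')[:,:,::-1];s=capture('side')[:,:,::-1];z=lambda i,f:cv2.resize(i,None,fx=f,fy=f,interpolation=2)
a=lambda i:z(i[80:140,228:308],5)
b=lambda i:z(i[150:200,180:260],5)
s0=cv2.imread('pics/s5.png')
cv2.imwrite('pics/z7.png',np.vstack([np.hstack([a(cv2.imread('pics/w5.png')),a(w)]),np.hstack([b(s0),b(s)])]))
E
```

```text
clock: 24.8
tool_pos: [0.5064, 0.0371, 0.333]
tool_rot: [0.726, 0.688, -0.001, -0.001]
force: [0.6, -0.5, -0.6]
opening: 0.001
grip_force: 0.0
```

View pics/z7.png

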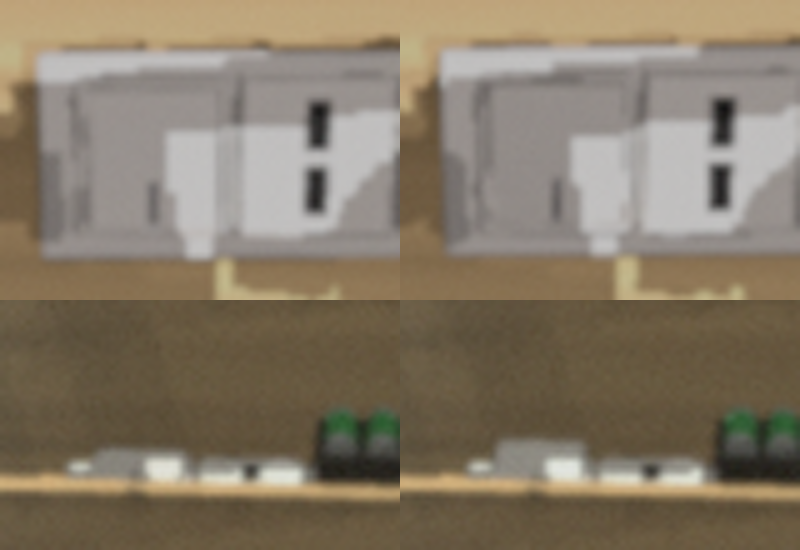

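The side crop shows the hinge-side edge of the rocker raised about 2 px (about 4–5 mm), and the wrist view shows the matching change. With the firm stop at 20 N, that means it is fully tipped.

```bash
python3 -c "
from workcell import hand_in;print(hand_in())"
```

```text
the job is handed in; nothing more can be done
None
```

I handed the job in at about 25 s: the hatch popped ajar and now stands open on its stop, the rocker is pressed to its end stop, and the arm is clear of everything; I saw no sign of the loose parts moving but didn't re-measure them, and the hand-in gave no verdict.

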